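# Strip the graduated dial from the indexing head

### The arm

A 6-joint arm with a two-finger parallel gripper is mounted at the origin on the work surface. World frame = base frame: x ahead of the robot, y to its left, z up, the work surface at z = 0. Lengths are in m, angles in rad, forces in N, time in s.
With the tool pointing down it reaches from about 0.3 to 0.825 m from the base axis. Payload 5.4 kg.
Tool frame: the origin (TCP) lies at the very end of the fingers, on their centre line; the grasp point (between the pads) lies 19 mm behind it; z points along the fingers, y is the line along which they close (so a half turn about z gives the same grasp; the last joint's range is limited). The gripper opens to 92 mm and grips with 3 to 60 N. Pads are 20 mm wide; open, the fingers measure 128 mm over their backs; the gripper's body (75 mm by 189 mm) begins 69 mm behind the grasp point.
Start: joints at [1.066, 0.158, 1.597, -0, 1.386, -0.21], TCP at [0.167, 0.55, 0.215] pointing down, gripper open.
Joint ranges: [-2.91, 2.91], [-0.94, 2.29], [0.18, 2.7], [-1.29, 4.43], [0.17, 2.64], [-3, 3]. Speed limits (rad/s): [2.57, 2.57, 3.14, 3.14, 3.14, 3.14].

### API

Orientations are given as a rotation vector (axis times angle).
In Python, from workcell import bot gives the robot as it stands. Calls block until the motion is done:
- bot.goto(position, orientation): joint-space move of the TCP to a pose.
- bot.line_to(position, rot=None, max_speed=0.15): straight line of the TCP; rot=None keeps the orientation; max_speed is the mean speed in m/s.
- bot.set_joints(angles): joint-space move.
- bot.set_gripper(opening, newtons=None): opening from 0.0 (shut) to 1.0 (fully open); newtons is the grip in N (None keeps the last); returns when the fingers have stopped.
- bot.hold(seconds).
- bot.inverse_kinematics(position, orientation): joint angles nearest the present ones, or None.
- bot.read_camera(name): name is "scene" or "side" or "wrist"; returns a dict with "pixels" (480x640x3 uint8, blue, green, red), "fx", "fy", "cx", "cy" (pixels), "R" (3x3) and "t" (3): a world point X has camera coordinates R X + t. Camera axes: x right, y down, z forward; pixel columns grow to the right and rows downward; lengths in m; the calibration is good to about 2 mm. A picture is of the moment at which its call begins. There is no depth.
A pose or a line that the arm cannot do raises bot.MotionError and nothing moves.
- bot.job_done(): hands the job in; it is judged then, once.
Readings, each from a call of its own:
- bot.current_clock(): time.
- bot.current_joints(): joint angles.
- bot.current_joint_vel(): joint speeds.
- bot.current_effort(): joint torques, N m.
- bot.current_ee_pos(): TCP position.
- bot.current_tool_rot(): TCP orientation.
- bot.current_contact_force(): force on the tool from outside, world axes, zero at the start.
- bot.current_ft_torque(): the same for the moment, N m.
- bot.current_opening(): opening from 0.0 (shut) to 1.0 (fully open).
- bot.current_grip_force(): force on a finger pad.
Only numpy, scipy, OpenCV 4.12 (cv2) and the standard library are available. Lean on these libraries where they do the work, as an engineer would, in place of code of your own. Each camera call takes 0.05 s, during which the arm holds its last target. There are 200 camera calls.

### The job

The graduated dial has to come off the bench indexing head: with the hooked pick from the slotted block, catch the sprung retaining ring through the window under its back and pry it up out of the spindle groove, keeping the gripper itself off the ring while it is on the spindle. Put the ring in the parts tray and the pick back upright in its block, and draw the dial off the spindle and hang it by its bore on the empty hook of the gauge rack, graduated face outward. Do not drop the dial, and leave the other dial, the V-block, the bush and the caliper where they are.

Things in the scene. Friction and masses are not known exactly. Their poses are not given: they have to be found in the camera images.
- groove (a point): Centre of the ring groove on the spindle of the fixed green indexing head; on the spindle axis, 115 mm up. x = along the level spindle out of its free end, z up. Along x from here: shoulder 36 mm dia -54.5 to -21.5 mm, journal 24 mm dia to -3, groove 18 mm dia to +3, land 24 mm dia to +6.5, taper to the end at +10.5. The housing (top 145 mm up) ends 54 mm behind.
- ring_center (a point): Sprung retaining ring, dark flat steel 4 mm thick, 51 mm wide, 28 g; point: centre of the circle it grips (on groove when seated). x = spindle's, z = towards its back (up when seated), mouth down. Reaches 28.5 mm above and 15 mm below the point. Pried straight up by its back it yields about 10 mm against some 11 N (9 to 14), snaps free and hangs loosely on the hook (safer tip-up).
- ring_window (a point): Middle of the window for the pick, in the ring 17.75 mm above its centre (z): the gap between the spindle's land (12 mm above the axis) and the inner edge of the ring's back (23.5 mm; outer edge 28.5 mm), about 24 mm wide. Axes as the ring's. Behind the ring is a 1.5 mm gap, then the dial's boss, up to 14 mm above the axis; above the boss it is free for 13 mm behind the ring.
- pick_grip (a point): Hooked pick, 90 g: upright round black handle 16 mm dia, 90 mm long, on a steel flange 22 mm dia, 4 mm thick; below it a shank 5 mm dia, 49 mm long, and the hook. Point: on the axis half-way up the handle (44 mm below its top, 50 mm above the flange's underside). z = up the handle, x = the way the hook points. Starts standing in the tool block.
- pick_hook (a point): Saddle of the pick's hook: centre of its 3.5 mm round wire, 108.4 mm below pick_grip and 8 mm out along x. The wire runs level from 6 to 12 mm out from the shank's axis, then turns up: the tip ends 17 mm out and its top is 4.3 mm above the saddle's centre line. The hook's underside is 60.3 mm below the flange's underside. Axes as the pick's.
- block: Wooden tool block, fixed, 60 (x) by 52 (y) mm, 75 mm high, on a 76 by 68 mm foot. Origin: on the bench below the pick's axis. A slot open at the top, 12 mm wide (y = -6 to 6 mm), runs from x = -7 to +23 mm right down the block. The pick's shank and hook hang in the slot, hook towards +x, and its flange rests on the block's top.
- tray_floor (a point): Centre of the floor of the parts tray: a fixed, empty open steel tray, 130 (x) by 110 (y) mm outside, walls 4 mm thick, rim 28 mm above the bench, floor 4 mm above the bench.
- dial_center (a point): Graduated dial: upright aluminium disc 116 mm dia, 8 mm thick, 0.2 to 0.31 kg. Point: on its axis, mid-thickness. x = out of the graduated face (black ticks; the back is blank); it may turn about x. A boss 31 mm dia stands 10 mm out of that face; bore 27 mm dia, 18 mm long. It sits 17 mm behind the groove and 1.5 mm below the axis, blank back against the shoulder.
- hook_mid (a point): On the centre line of the empty hook (8 mm rod) of the gauge rack, 150 mm up and 45 mm out from the fixed blue panel (236 mm wide, top 168 mm up). x = outward along the hook, z up. The level part of the rod goes 29 mm farther out, then turns up. The other hook, with a smaller dial, is at y = +130 mm. Hung by its bore, the dial's centre is 9.5 mm below this line.
- hook_tip (a point): Upturned tip of the empty hook: centre of its round end (radius 4 mm), 38 mm outward of hook_mid and 9 mm higher. Axes as the rack's: x outward, z up.
- spare_center (a point): Bystander: a smaller dial, 96 mm dia, 8 mm thick, hanging on the other hook of the gauge rack, centre about 140 mm above the bench.
- vblock_center (a point): Bystander: steel V-block 60 by 50 by 42 mm standing on the bench; point at its middle.
- bush_center (a point): Bystander: turned steel flanged bush, flange 52 mm dia, body 32 mm dia, 38 mm high, standing on the bench; point at its middle.
- caliper_center (a point): Bystander: caliper lying flat on the bench, 190 mm long, 12 mm high; point on its slide.
Not all that is in view belongs to the job. Of the things that look like the part that bears pick_grip, the larger one is meant.

How it is judged:
On the way, in this order (a step that is already met when the one before it is completed fails the run):
1. the pick's hook pulls on the ring while it is still on the spindle (contact force between pick and ring above 3 N and distance between ring_center and groove below 0.012 m), for 0.05 s.
2. the ring is out of the groove and clear of the spindle (distance between ring_center and groove above 0.03 m), for 0.1 s.
At the end, for the whole second after the job is handed in: Ring in the tray (centre under 32 mm over its floor); pick upright in the slot, flange on the block (within 12 mm, height 7 mm, tilt 0.2 rad); dial hung by its bore on the empty hook (centre 0 to 20 mm below the rod, 22 mm sideways), hook tip out of its graduated face; all still (x of ring_center in the frame of tray_floor between -0.061 and 0.061 m and y of ring_center in the frame of tray_floor between -0.051 and 0.051 m and z of ring_center in the frame of tray_floor below 0.032 m and x of pick_grip in the frame of block between -0.012 and 0.012 m and y of pick_grip in the frame of block between -0.012 and 0.012 m and z of pick_grip in the frame of block between 0.118 and 0.132 m and angle between pick_grip's own z axis and vertical below 0.2 rad and y of dial_center in the frame of hook_mid between -0.022 and 0.022 m and x of dial_center in the frame of hook_mid between -0.045 and 0.034 m and z of dial_center in the frame of hook_mid between -0.02 and 0 m and x of hook_tip in the frame of dial_center above 0.003 m and linear speed of each of dial, ring, pick below 0.05 m/s); the robot touches nothing.
It fails at once if the gripper touched the ring while it was on the spindle (distance between ring_center and groove below 0.012 m and contact force between any of the fingers, the arm and ring above 1 N).
It fails at once if the dial was dropped (linear speed of dial above 0.9 m/s and contact force between the fingers and dial below 0.1 N).
It fails at once if another dial, V-block, bush or caliper was moved (30 mm) (distance of any of spare_center, vblock_center, bush_center, caliper_center from where it was at the start of the episode above 0.03 m).
It also fails if it takes over 72 s, if anything falls off the work surface, if the arm or the gripper's body presses on something with over 40 N, if the wrist force passes 120 N, or if a joint passes its speed limit or range.

## Working session

There is one attempt and no reset: what is moved stays moved. The work goes in short steps, each a Python script; the robot and the scene stay as the last script left them, time stands still between calls to the robot, and variables do not carry over. Pictures are saved under pics/ and viewed, at most 10 in all, crops included, and the job is handed in when it is done.

```bash
ls; mkdir -p pics; python3 - <<'E'
from workcell import bot
import cv2,numpy as np
for n in ("scene","side"):
    c=bot.read_camera(n); cv2.imwrite(f"pics/{n}0.png",c["pixels"])
    print(n,c["fx"],c["fy"],c["cx"],c["cy"],np.round(c["R"],4).tolist(),np.round(c["t"],4).tolist(), (-c["R"].T@c["t"]).round(3))
print(bot.current_clock())
E
```

```text
pics
scene 585.7687927657602 585.7687927657602 319.8630182182533 240.58509504356226 [[0.0621, 0.998, 0.0098], [0.7849, -0.0427, -0.6181], [-0.6165, 0.046, -0.786]] [-0.0333, -0.3669, 1.5838] [ 1.266 -0.055  1.018]
side 504.3346094536014 504.3346094536014 317.1704832885191 238.88490806811072 [[-0.9409, -0.3386, 0.0065], [-0.2466, 0.6717, -0.6986], [0.2322, -0.6589, -0.7155]] [0.5119, 0.193, 0.9243] [0.315 0.653 0.793]
0.1
```

View pics/scene0.png

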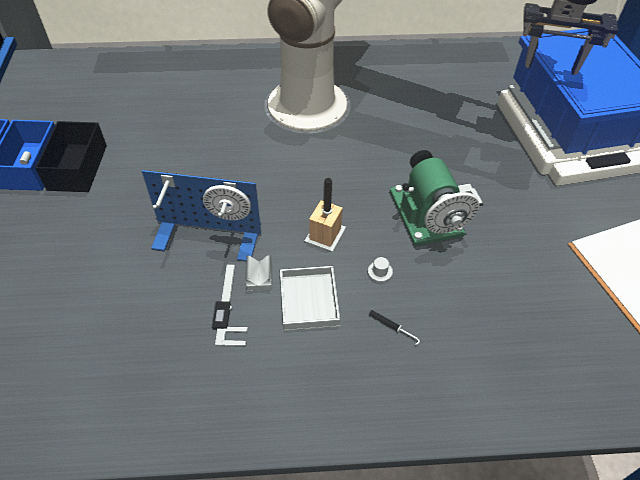

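View pics/side0.png

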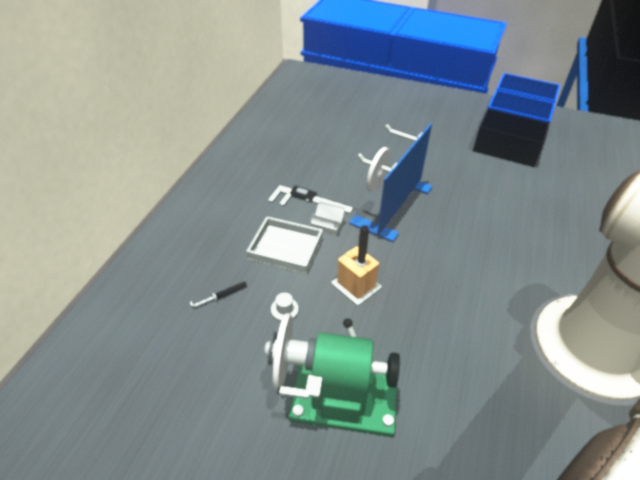

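The scene view shows the rack at (200,210), its empty hook at (163,190), the block and pick at (325,220), the head and dial at (450,210), and the tray at (310,298). A decoy pick lies at (395,328). The side view shows the same layout, with the head at (320,370), block at (358,270) and tray at (285,243). Next I'll zoom in.

```bash
cat > h.py <<'E'
import numpy as np,cv2
from scipy.spatial.transform import Rotation as Ro
from workcell import bot
def proj(c,X): p=np.array(c["R"])@np.asarray(X,float)+c["t"]; return np.array([c["fx"]*p[0]/p[2]+c["cx"],c["fy"]*p[1]/p[2]+c["cy"]])
def ray(c,uv):
    R=np.array(c["R"]); d=R.T@np.array([(uv[0]-c["cx"])/c["fx"],(uv[1]-c["cy"])/c["fy"],1]); return -R.T@c["t"],d/np.linalg.norm(d)
def onz(c,uv,z): o,d=ray(c,uv); return o+d*(z-o[2])/d[2]
def tri(obs):
    A=np.zeros((3,3));b=np.zeros(3)
    for c,uv in obs:
        o,d=ray(c,uv);P=np.eye(3)-np.outer(d,d);A+=P;b+=P@o
    X=np.linalg.solve(A,b); return X,max(np.linalg.norm(proj(c,X)-uv) for c,uv in obs)
def rv(x,y=None,z=None):  # from tool y and z axes
    return None
def rot(zt,yt):
    z=np.array(zt,float);z/=np.linalg.norm(z);y=np.array(yt,float);y-=z*(y@z);y/=np.linalg.norm(y)
    return Ro.from_matrix(np.c_[np.cross(y,z),y,z]).as_rotvec()
E
python3 - <<'E'
from h import *
S=cv2.imread("pics/scene0.png");D=cv2.imread("pics/side0.png")
def cr(I,x,y,w=100,h=75,k=4): return cv2.resize(I[y:y+h,x:x+w],None,fx=k,fy=k,interpolation=cv2.INTER_CUBIC)
M=np.vstack([np.hstack([cr(S,385,148),cr(S,135,165,130,98,400/130)[:300]]),np.hstack([cr(D,255,310),cr(D,325,220)])])
cv2.imwrite("pics/m1.png",M);print(M.shape)
sc=bot.read_camera("scene");sd=bot.read_camera("side")
def comp(c,lo,hi,n,roi):
    h=cv2.cvtColor(c["pixels"],cv2.COLOR_BGR2HSV);m=cv2.inRange(h,lo,hi);x0,y0,x1,y1=roi
    k=np.zeros_like(m);k[y0:y1,x0:x1]=m[y0:y1,x0:x1]
    cs=sorted(cv2.findContours(k,0,2)[0],key=cv2.contourArea)[-1]
    print(n,cv2.contourArea(cs),cv2.minAreaRect(cs)); return cs
# tray: approx corners scene, rim z .028
comp(sc,(0,0,140),(180,60,255),"traysc",(270,255,350,340)); comp(sd,(0,0,140),(180,60,255),"traysd",(240,205,330,280))
comp(sc,(8,80,60),(25,255,255),"blocksc",(290,180,360,260)); comp(sd,(8,80,60),(25,255,255),"blocksd",(320,220,400,310))
for n,uv,z in [("tray",(310,297),.028),("blockfoot",(325.5,236),.0),("bush",(380,270),.0)]: print(n,onz(sc,uv,z).round(3))
print("rackhook",tri([(sc,(157,206)),(sd,(387,127))]),"block",tri([(sc,(327,180)),(sd,(364,228))]))
E
```

```text
(600, 800, 3)
traysc 2933.0 ((309.2334899902344, 294.2690124511719), (54.860225677490234, 56.712650299072266), 85.91438293457031)
traysd 5704.0 ((284.5, 242.0), (88.99998474121094, 73.99998474121094), -0.0)
blocksc 625.5 ((324.2970275878906, 225.0297088623047), (31.841190338134766, 39.204463958740234), 5.710593223571777)
blocksd 933.5 ((358.0, 275.5), (43.0, 40.0), 90.0)
tray [ 0.632 -0.026  0.028]
blockfoot [0.455 0.018 0.   ]
bush [0.554 0.127 0.   ]
rackhook (array([ 0.49143256, -0.31586307,  0.15981215]), np.float64(0.5591783330076319)) block (array([0.44766678, 0.01992051, 0.1673978 ]), np.float64(1.4090875424234084))
```

View pics/m1.png

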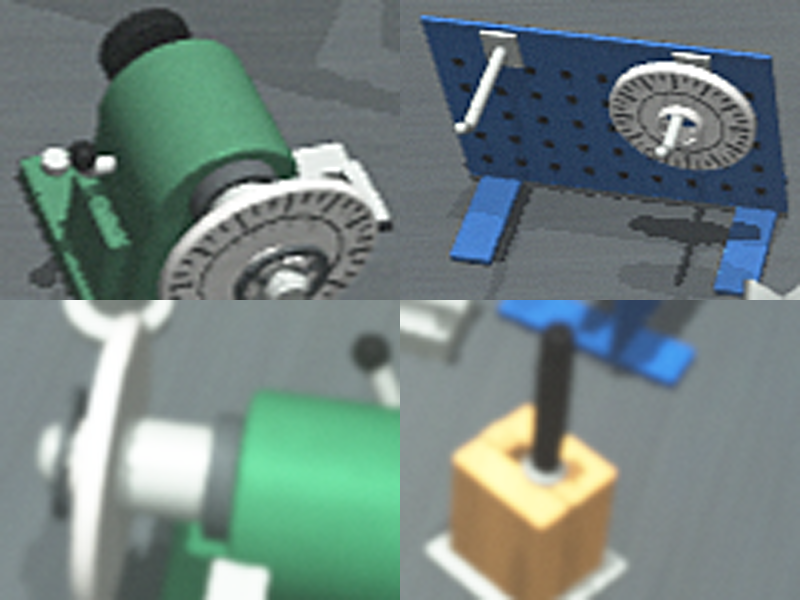

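The mosaic gives scene and side pixels for the spindle tip (457,219)/(266,348), the rear knob, the empty hook tip (157,206)/(387,127) and the handle top. The slot appears to run from the pick towards +x.

```bash
python3 - <<'E'
from h import *
sc=bot.read_camera("scene");sd=bot.read_camera("side");w=bot.read_camera("wrist")
p=lambda n,a,b:print(n,*[np.round(x,4) for x in tri([(sc,a),(sd,b)])])
p("tip",(457.5,219),(266,348))
p("knob",(421,159),(393,371))
p("hooktip",(135+462/3.077,165+128/3.077),(360,155))
p("hooktip2",(135+462/3.077,165+128/3.077),(387,127))
p("hookroot",(135+497/3.077,165+52/3.077),(422,138))
p("spare tip",(135+662/3.077,165+150/3.077),(361,156))
p("handle top",(328,180),(325+557/4-0,220+(328-300)/4))
print("handletop z", onz(sc,(328,181),.169),onz(sd,(464-100,229),.169))
# panel top corners
a=onz(sc,(135+422/3.077,165+17/3.077),.168);b=onz(sc,(135+772/3.077,165+57/3.077),.168);print("panel top",a,b,np.linalg.norm(a-b))
# tray corners
for n,c,roi in (("sc",sc,(270,255,350,340)),):
    print([onz(c,q,.028).round(3) for q in ((280,269),(333,266),(339,327),(284,330))])
T=Ro.from_rotvec(bot.current_tool_rot()).as_matrix();q=np.array(bot.current_ee_pos())
o=-w["R"].T@w["t"]; print("cam in tool",T.T@(o-q),"\n",(w["R"]@T).round(3), q,w["fx"])
print(T.round(3))
E
```

```text
tip [0.5254 0.2792 0.1216] 1.9879
knob [0.3329 0.2401 0.1039] 1.9818
hooktip [ 0.5161 -0.0844  0.2107] 16.6441
hooktip2 [ 0.5009 -0.0996  0.2409] 36.5124
hookroot [ 0.4351 -0.0762  0.2438] 40.6256
spare tip [0.5252 0.0122 0.2463] 42.4793
handle top [ 0.3261 -0.0062  0.1293] 38.7951
handletop z [0.44940521 0.02012952 0.169     ] [0.44780898 0.0268128  0.169     ]
panel top [ 0.41302638 -0.09131563  0.168     ] [0.46152614 0.13557149 0.168     ] 0.2320129190914833
[array([ 0.56 , -0.084,  0.028]), array([0.558, 0.026, 0.028]), array([0.703, 0.026, 0.028]), array([ 0.704, -0.08 ,  0.028])]
cam in tool [ 0.08599169  0.00091285 -0.16963638] 
 [[-0.     1.    -0.001]
 [-0.955 -0.001 -0.296]
 [-0.296  0.001  0.955]] [0.16702139 0.55006119 0.21438892] 420.9471009052936
[[-0.957  0.291 -0.   ]
 [ 0.291  0.957 -0.   ]
 [ 0.    -0.    -1.   ]]
```

```bash
cat >> h.py <<'E'
import pickle
def snap(n):
    c=bot.read_camera("wrist"); pickle.dump(c,open(f"pics/{n}.pkl","wb")); cv2.imwrite(f"pics/{n}.png",c["pixels"]); return c
def down(a): # tool down, tool x along heading a
    s=np.array([np.cos(a),np.sin(a),0]); return rot([0,0,-1],np.cross([0,0,-1],s))
E
python3 - <<'E'
from h import *
sc=bot.read_camera("scene")
f=lambda u,v:(135+(u-400)/3.077,165+v/3.077)
a=onz(sc,f(422,17),.168);b=onz(sc,f(772,57),.168);print("panel top",a,b,np.linalg.norm(a-b),np.arctan2(-(b-a)[0],(b-a)[1]))
t=onz(sc,f(462,128),.159);print("hooktip",t)
for n,p,a in (("head",(0.52,0.28,.26),.2),("blk",(.45,.02,.3),0),("rack",(t[0]-.02,t[1],.28),-.1)):
    bot.goto(p,down(a)); bot.hold(.15); snap(n); print(n,bot.current_clock(),bot.current_joints())
I=[cv2.resize(cv2.imread(f"pics/{n}.png"),(400,300)) for n in("head","blk","rack")]
cv2.imwrite("pics/m2.png",np.vstack([np.hstack(I[:2]),np.hstack([I[2],I[2]*0])]))
E
```

```text
panel top [ 0.39923747 -0.35461582  0.168     ] [ 0.44781675 -0.1241239   0.168     ] 0.2355556667910786 -0.2077232874953655
hooktip [ 0.49086575 -0.32030193  0.159     ]
head 2.2417 [2.90730781e-01 1.71704849e-01 1.49267308e+00 9.47502812e-05
 1.47734119e+00 1.66006537e+00]
blk 3.5 [-2.23162512e-01 -2.19568598e-01  1.79979285e+00  1.19108814e-04
  1.56193073e+00  1.34589661e+00]
rack 4.9917 [-8.07588922e-01  1.06777366e-01  1.52458313e+00  1.63861174e-04
  1.50969877e+00  8.61428514e-01]
```

View pics/m2.png

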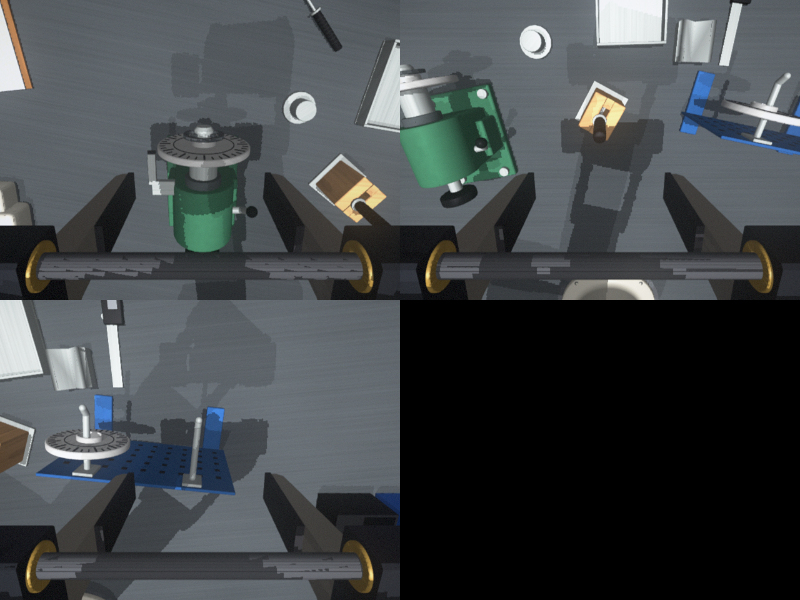

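The wrist views show the head's spindle tip at about (408,252) full-resolution, the block top at (400,210) turned about 30°, and the rack hook from (384,365) to tip (396,245). I'll zoom those three for precise pixels.

```bash
python3 - <<'E'
import cv2,numpy as np
cr=lambda n,x,y,w,h,k:cv2.resize(cv2.imread(f"pics/{n}.png")[y:y+h,x:x+w],None,fx=k,fy=k,interpolation=cv2.INTER_CUBIC)
A=cr("head",310,230,200,75,4)          # 800x300
B=cr("blk",330,150,100,75,4); C=cr("rack",290,205,200,150,2)
cv2.imwrite("pics/m3.png",np.vstack([A,np.hstack([B,C])]))
E
```

```text
(no output)
```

View pics/m3.png

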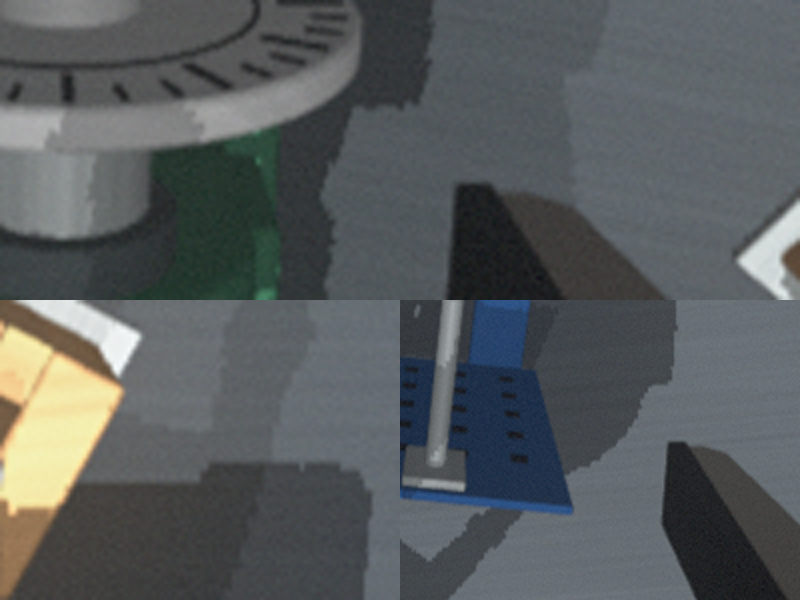

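I scaled those crops wrongly (the factor is 1.6), so they missed the spindle front, block top and hook. Recropping now.

```bash
python3 - <<'E'
import cv2,numpy as np
cr=lambda n,x,y,w,h,k:cv2.resize(cv2.imread(f"pics/{n}.png")[y:y+h,x:x+w],None,fx=k,fy=k,interpolation=cv2.INTER_CUBIC)
A=cr("head",255,180,160,100,5)          # 800x500
B=cr("blk",270,125,100,125,4); C=cr("rack",230,180,160,125,2.5)
A=cr("head",275,185,100,75,4); D=cr("rack",280,180,80,75,4)
M=np.zeros((600,800,3),np.uint8);M[:300,:400]=A;M[300:,:320]=D;M[:500,400:]=B
cv2.imwrite("pics/m4.png",M)
E
```

```text
(no output)
```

View pics/m4.png

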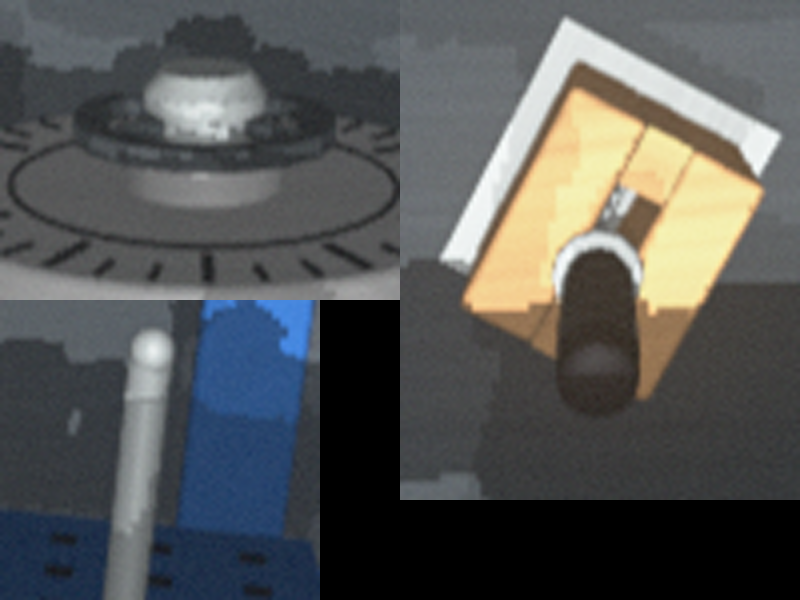

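The recrop shows the spindle end face centre at (326.2,201.8) and the ring's back rear edge at (326.2,227.5). Block corners, flange and slot (pointing up-right) are clear, and the hook tip is at (318.2,192.5) with the rod down to (311.5,252.5).

```bash
cat > m.py <<'E'
from h import *
L=lambda n:pickle.load(open(f"pics/{n}.pkl","rb"))
h,b,r=L("head"),L("blk"),L("rack")
s=np.array([np.cos(.2),np.sin(.2),0])
A=lambda u,v:(275+u/4,185+v/4)
print("groove via tip",onz(h,A(205,67),.115)-.0105*s,"via ring",onz(h,A(205,170),.1435)+.002*s, "boss top front", onz(h,A(205,170),.129))
e1,e2=onz(h,A(75,123),.115),onz(h,A(336,123),.115);print("ring ends",e1,e2,np.linalg.norm(e1-e2),np.arctan2(-(e1-e2)[0],(e1-e2)[1]))
e1,e2=onz(h,A(10,185),.115),onz(h,A(398,183),.115);print("dial yaw",np.arctan2(-(e1-e2)[0],(e1-e2)[1]))
B=lambda u,v:(270+(u-400)/4,125+v/4)
c=[onz(b,B(*q),.075)[:2].round(4) for q in((577,88),(763,190),(465,303))]
print("corners",c,np.linalg.norm(c[1]-c[0]),np.linalg.norm(c[2]-c[0]))
d=c[0]-c[2];print("yaw x",np.arctan2(d[1],d[0]));d=c[0]-c[1];print("yaw y",np.arctan2(-d[0],d[1]),"ctr",(c[1]+c[2])/2)
print("flange",onz(b,B(598,274),.079),"htop",onz(b,B(596,365),.169))
D=lambda u,v:(280+u/4,180+(v-300)/4)
t=onz(r,D(153,350),.159);m=onz(r,D(126,590),.15);d=t-m;print("hook",t,m,np.arctan2(d[1],d[0]))
E
python3 m.py
```

```text
groove via tip [0.51722158 0.27639303 0.115     ] via ring [0.51772328 0.27687756 0.1435    ] boss top front [0.51144689 0.27533974 0.129     ]
ring ends [0.51156138 0.30088055 0.115     ] [0.52168953 0.25132167 0.115     ] 0.050583213728632385 0.2015900865908584
dial yaw 0.20704924927238602
corners [array([0.4899, 0.027 ]), array([ 0.4662, -0.0168]), array([0.4388, 0.054 ])] 0.04980090360626 0.05779454991606041
yaw x -0.48608966106072626
yaw y -0.49598134976989877 ctr [0.4525 0.0186]
flange [0.44685722 0.0220266  0.079     ] htop [0.44961451 0.02244451 0.169     ]
hook [ 0.49085742 -0.31918833  0.159     ] [ 0.44313278 -0.30928667  0.15      ] -0.20457239775013894
```

```bash
cat >> h.py <<'E'
G=np.array([.5175,.2766,.115]); YS=.203; S=np.array([np.cos(YS),np.sin(YS),0])
PK=np.array([.4468,.0222,0]); YB=-.49
HM=np.array([.4537,-.3114,.150]); YR=-.206; RX=np.array([np.cos(YR),np.sin(YR),0])
AB=YB-np.pi/2          # tool heading at block (tool y along pick x)
AG=AB+(YS-np.pi-YB)    # heading when prying
def at(p,z): return [p[0],p[1],z]
E
python3 - <<'E'
from h import *
q=bot.inverse_kinematics(at(PK,.2),down(AB));print(q)
bot.set_gripper(.6)
q=np.array(q)
if q[5]>0 : print("wrong branch")
else:
    bot.set_joints(q); bot.line_to(at(PK,.111),max_speed=.12); bot.set_gripper(0,50)
    print(bot.current_opening(),bot.current_grip_force(),bot.current_contact_force())
    bot.line_to(at(PK,.23),max_speed=.15); P=G+.05*S
    q=bot.inverse_kinematics(at(P,.30),down(AG));print(q)
    c=bot.read_camera("wrist");cv2.imwrite("pics/g.png",c["pixels"])
print(bot.current_clock(),bot.current_joints(),bot.current_contact_force())
E
```

```text
[-2.21693589e-01 -1.73130068e-01  1.95588492e+00 -4.44089210e-16
  1.35883780e+00 -2.87328624e+00]
0.1666756666049665 50.00031888484955 [ 0.50521267 -0.09283125  1.17754806]
[ 2.78504832e-01  2.73870060e-01  1.29601609e+00 -8.88178420e-16
  1.57170651e+00  7.55048315e-02]
11.375 [-2.21719868e-01 -1.95506427e-01  1.91810523e+00  7.18454507e-06
  1.42157870e+00 -2.87326294e+00] [-0.37856244 -1.20401553 -0.88497451]
```

```bash
python3 - <<'E'
from h import *
P=G+.045*S
bot.goto(at(P,.30),down(AG)); bot.line_to(at(P,.2264),max_speed=.12)
P=G+.028*S; bot.line_to(at(P,.2264),max_speed=.06)
print(bot.current_clock(),bot.current_contact_force(),bot.current_ee_pos())
w=bot.read_camera("wrist");s=bot.read_camera("side");c=bot.read_camera("scene")
for n,k in(("w",w),("s",s),("c",c)): pickle.dump(k,open(f"pics/p{n}.pkl","wb"))
def cr(k,X,wd,h,z):
    u,v=proj(k,X).astype(int);x=max(0,min(640-wd,u-wd//2));y=max(0,min(480-h,v-h//2));print(x,y)
    return cv2.resize(k["pixels"][y:y+h,x:x+wd],None,fx=z,fy=z,interpolation=cv2.INTER_CUBIC)
X=G+.02*S+[0,0,.03]
M=np.vstack([np.hstack([cr(s,X,80,60,5),cr(c,X,80,60,5)]),np.hstack([cr(w,X,160,120,2.5),cv2.resize(s["pixels"],(400,300))])])
cv2.imwrite("pics/pry0.png",M)
E
```

```text
15.075 [ 0.27449158  0.86017863 -1.27919635] [0.54507744 0.28232257 0.22708428]
219 306
423 186
227 181
```

View pics/pry0.png

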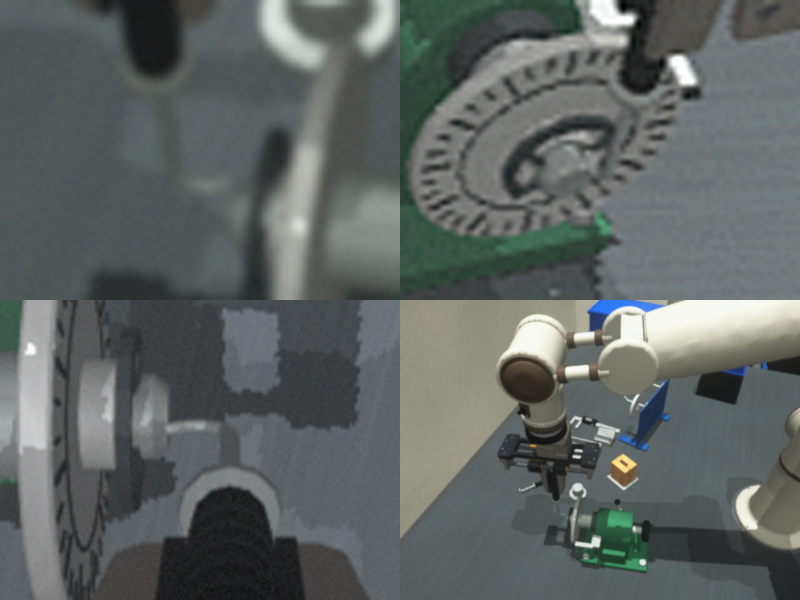

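The wrist crop shows the hook pointing straight at the spindle end, with its tip at crop (168,127) and shank at (230,130). The side crop shows it level with the ring's upper part. I'll compare these with the predicted pixels.

```bash
python3 - <<'E'
from h import *
w=pickle.load(open("pics/pw.pkl","rb"));s=pickle.load(open("pics/ps.pkl","rb"))
e=np.array([.54508,.28232,0]); z=.2271-.0944
f=lambda n,X:print(n,((proj(w,X)-[227,181])*2.5+[0,300]).round(),((proj(s,X)-[219,306])*5).round())
Z=np.array([0,0,1])
f("tip top",e-.0155*S+Z*(z+.003)); f("saddle",e-.008*S+Z*z); f("shank bottom",e+Z*z); f("flange",e+Z*(z+.0605))
f("spindle end",G+.0105*S); f("land top end",G+.0065*S+Z*.012); f("ring back top front",G+.002*S+Z*.0285)
E
```

```text
tip top [173. 439.] [227. 175.]
saddle [202. 435.] [203. 177.]
shank bottom [233. 435.] [178. 174.]
flange [234. 525.] [160.  58.]
spindle end [169. 416.] [238. 213.]
land top end [152. 429.] [248. 193.]
ring back top front [130. 449.] [260. 165.]
```

```bash
python3 - <<'E'
from h import *
f0=np.array(bot.current_contact_force())
for d in (.022,.018,.014,.011,.008):
    bot.line_to(at(G+d*S,.2264),max_speed=.04)
    f=np.array(bot.current_contact_force())-f0; print(d,f.round(2),np.round(bot.current_ee_pos(),4))
    if np.linalg.norm(f)>2.5: break
w=bot.read_camera("wrist");s=bot.read_camera("side")
cr=lambda k,x,y,wd,h,z:cv2.resize(k["pixels"][y:y+h,x:x+wd],None,fx=z,fy=z,interpolation=cv2.INTER_CUBIC)
cv2.imwrite("pics/pry1.png",np.hstack([cr(w,230,170,100,100,4),cr(s,230,310,80,80,5)]))
print(bot.current_clock())
E
```

```text
0.022 [ 0.12 -0.74  0.02] [0.5388 0.281  0.2264]
0.018 [-0.15 -0.38 -0.88] [0.535  0.2802 0.2265]
0.014 [-0.05 -0.86  0.84] [0.531  0.2794 0.2264]
0.011 [-0.2  -1.11  0.24] [0.5281 0.2788 0.2264]
0.008 [-0.36 -0.93 -0.46] [0.5252 0.2782 0.2264]
16.625
```

View pics/pry1.png

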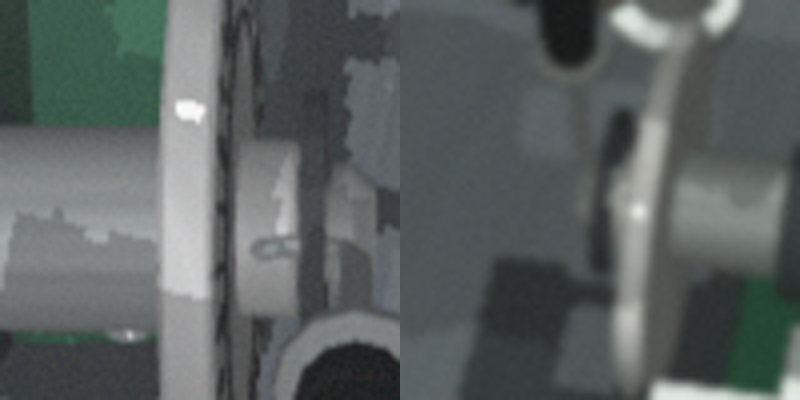

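The hook tip is visible behind the ring at (275,245), above the boss, with no contact force, so it's through the window. Lifting now.

```bash
python3 - <<'E'
from h import *
f0=np.array(bot.current_contact_force())
z=.2264;P=G+.008*S
for i in range(11):
    z+=.002; bot.line_to(at(P,z),max_speed=.03); print(i,round(z,4),(np.array(bot.current_contact_force())-f0).round(1),end=' ')
bot.line_to(at(P,.305),max_speed=.08)
print(bot.current_clock(),bot.current_contact_force())
w=bot.read_camera("wrist");s=bot.read_camera("side")
cr=lambda k,x,y,wd,h,z:cv2.resize(k["pixels"][y:y+h,x:x+wd],None,fx=z,fy=z,interpolation=cv2.INTER_CUBIC)
u,v=proj(s,at(P,.21)).astype(int);print(u,v)
cv2.imwrite("pics/pry2.png",np.hstack([cr(w,180,120,200,200,2),cr(s,u-50,v-50,100,100,4)]))
E
```

```text
0 0.2284 [-0.2  0.4  0. ] 1 0.2304 [ 1.1 -0.  -1.2] 2 0.2324 [ 0.6  0.5 -2.7] 3 0.2344 [ 1.5 -1.1 -4.9] 4 0.2364 [ 1.1 -0.6 -7.9] 5 0.2384 [-0.2 -0.3 -3.6] 6 0.2404 [ 0.7  1.  -0.3] 7 0.2424 [-0.4 -0.7 -0.2] 8 0.2444 [ 0.3  0.1 -0. ] 9 0.2464 [0.2 0.8 0.9] 10 0.2484 [0.1 0.7 0.2] 20.2333 [-1.47048842 -0.45761506 -1.30512996]
263 312
```

View pics/pry2.png

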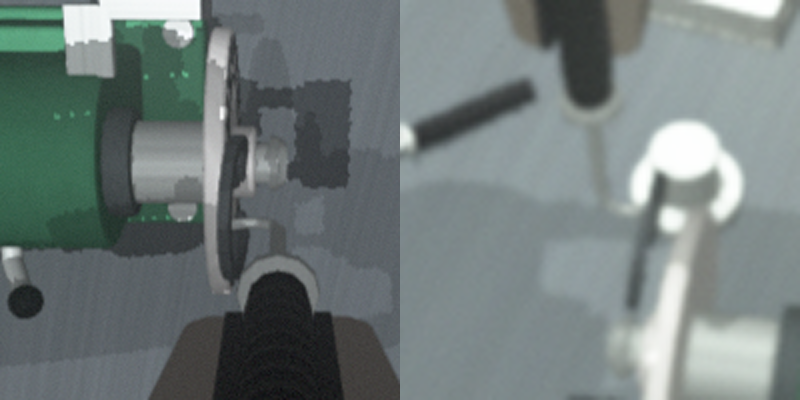

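The ring hangs on the hook, off the spindle. In the side crop it's the dark strip below the hook at (640,240). Next is the tray, where I'll tilt the hook tip-down to shed it.

```bash
cat >> h.py <<'E'
TR=np.array([.631,-.027,0])
def pickpose(sad,yaw,th=0):
    X=np.array([np.cos(yaw),np.sin(yaw),0]);Z=np.array([0,0,1.]);zp=np.cos(th)*Z+np.sin(th)*X;xp=np.cos(th)*X-np.sin(th)*Z
    return np.array(sad)-.008*xp+.0944*zp, rot(-zp,-xp)
E
python3 - <<'E'
from h import *
t0=bot.read_camera("scene")
p,r=pickpose([*TR[:2],.17],np.pi/2); bot.line_to(p,r,max_speed=.16)
p,r=pickpose([*TR[:2],.052],np.pi/2); bot.line_to(p,r,max_speed=.1)
print(bot.current_clock(),bot.current_joints().round(2) if hasattr(bot.current_joints(),'round') else bot.current_joints())
for th,z in((.5,.05),(.95,.048)):
    p,r=pickpose([TR[0],TR[1]-.005,z],np.pi/2,th); bot.line_to(p,r,max_speed=.06)
print(bot.current_contact_force()); bot.hold(.3)
p,r=pickpose([TR[0],TR[1]-.03,.052],np.pi/2,.95); bot.line_to(p,r,max_speed=.06)
p,r=pickpose([TR[0],TR[1]-.03,.15],np.pi/2,0.5); bot.line_to(p,r,max_speed=.15)
p,r=pickpose([TR[0]-.15,TR[1],.17],np.pi/2,0.); bot.line_to(p,r,max_speed=.2)
c=bot.read_camera("scene"); 
g=cv2.cvtColor(c["pixels"],cv2.COLOR_BGR2GRAY).copy(); m=np.zeros_like(g); m[272:325,286:332]=(g[272:325,286:332]<80)*255
k=[(cv2.contourArea(q),cv2.minAreaRect(q)) for q in cv2.findContours(m,0,2)[0] if cv2.contourArea(q)>20];print(k)
cv2.imwrite("pics/tray.png",cv2.resize(np.hstack([c["pixels"][180:345,230:430]]),None,fx=3,fy=3,interpolation=cv2.INTER_CUBIC))
print(bot.current_clock())
E
```

```text
23.95 [-0.25  0.36  1.49  0.    1.29  1.32]
[ 0.35346449 -0.78583879 -1.42443681]
[]
28.525
```

```bash
python3 - <<'E'
from h import *
for n,f,(x0,y0,x1,y1) in (("scene","scene0",(276,262,344,332)),("side","side0",(244,212,326,275))):
    c=bot.read_camera(n); d=cv2.absdiff(c["pixels"],cv2.imread(f"pics/{f}.png")).max(2)[y0:y1,x0:x1]
    m=(d>35).astype(np.uint8)
    for q in cv2.findContours(m,0,2)[0]:
        if cv2.contourArea(q)>8:
            (u,v),wh,a=cv2.minAreaRect(q);mk=np.zeros_like(m);cv2.drawContours(mk,[q],-1,1,-1)
            print(n,(u+x0,v+y0),wh,cv2.contourArea(q),onz(c,(u+x0,v+y0),.006).round(3),"gray",c["pixels"][y0:y1,x0:x1][mk>0].mean(0).round())
    g=cv2.cvtColor(c["pixels"],cv2.COLOR_BGR2GRAY)[y0:y1,x0:x1]; 
    print('\n'.join(''.join('%x'%(p//16) for p in row) for row in g[::2,::1]))
E
```

```text
scene (317.5, 304.5) (21.0, 21.0) 150.5 [ 0.636 -0.011  0.006] gray [126. 125. 118.]
76666766767776766767776666777766666677666666666676666677777777777777
76776677777667777677666667767766767666667666666666666677777777777878
666667666767667666666666666666666666655555578889bcdfffffc87777777777
66766665556554578899bdcfffffffffffffeccb997777777777765cfb6777788877
6665fffedca99767777777776776676766666677777777777777665bfb7778777777
7665dd86667667777676777777777767777777777777767776666656da7777777777
6666efb67776677777767666666666666665578899aa9bcbdeeeefa4dc8777777777
6774efa5578789aa9bcadfeeeeeeeeeeeeeeeedeeeeeeedddddddea4ffc777887777
77749ecdeeeeeeeeeeedeeeeeeeeddeeeedddeddeedeeedddddddee9bfc688888888
77767ecdeeeeeeeeeedddeeeeedeededeedddeddeeeeeedddddddee96fd777777777
67665dcdeeeeeeeeeeeddeeeeedeedeeeedefffffffeeeedddddddea3ffa77887788
66765dbdeeeeeeeeeeeddeeeeedeedeeeedeffffffffefffffffffff8ffc77777777
66665dddeeeeeeeeeeeedeeeeeeeeeeeeeedefffffffffffeffeffff8afc67777777
77676dfeeeeeeeeeeedddeeeeeeeeeeeeeedeffffffffffffeffffff95fd77777777
67665efeeeeeeeeeeeeddeeeeeeeeeeeeeeefffffffffffff
[... 3623 characters left out ...]
ffffffffffffffffffec9766678888888888
8899999998899888888888888888888999abbcdeeffffffffffffffffffffffed97666788888888888
88888888888888889889998988888888888888899aabbceeefffffffffffffeda77667898888888888
88888888898899888889999999988999988888888888888999abbccdeeeffeda776668899988888888
888888888989998899999999999899999999a999998888888888888899aaaa97766678888888888888
8888888898999898999999999999999999999999999999998888888888888776666788888888888888
8888888889889889999999999999999999999999998888899999988888888876667888888888888888
8888889999999999999999999999999999999999999999999999999999999886678888888888888888
8888888998888999999999999999999999999999999999999999999999999988888888888888888888
```

The ring lies flat in the tray, seen in both views. Returning the pick to its block.

```bash
python3 - <<'E'
from h import *
q=bot.inverse_kinematics(at(PK,.20),down(AB));print(q)
bot.goto(at(PK,.20),down(AB)); print(bot.current_clock()); f0=np.array(bot.current_contact_force())
ok=True
for z in (.175,.16,.145,.13,.118,.1125):
    bot.line_to(at(PK,z),max_speed=.1); f=np.array(bot.current_contact_force())-f0; print(z,f.round(1))
    if np.linalg.norm(f)>4: ok=False;break
if ok:
    bot.line_to(at(PK,.1113),max_speed=.03); print((np.array(bot.current_contact_force())-f0).round(1))
    bot.set_gripper(.6); bot.line_to(at(PK,.21),max_speed=.2)
    c=bot.read_camera("wrist");cv2.imwrite("pics/blk2.png",c["pixels"])
print(bot.current_clock())
E
```

```text
[-2.21693589e-01 -1.73130068e-01  1.95588492e+00 -4.44089210e-16
  1.35883780e+00 -2.87328624e+00]
32.05
0.175 [0.6 0.4 1.6]
0.16 [-0.8 -0.3  0.9]
0.145 [-0.3 -0.1  0.3]
0.13 [-1.2 -0.4  1.4]
0.118 [0.3 0.6 0.6]
0.1125 [-0.1 -0.7  0.2]
[-0.8  0.2  1.9]
35.5333
```

```bash
python3 - <<'E'
from h import *
s=bot.read_camera("side");d=cv2.absdiff(s["pixels"],cv2.imread("pics/side0.png")).max(2)[220:305,325:395];print("block diff px",(d>50).sum())
P=G-.017*S; r=down(YS+np.pi/2)
bot.goto(at(P,.24),r); bot.set_gripper(.3,40); bot.line_to(at(P,.147),max_speed=.15)
f0=np.array(bot.current_contact_force()); bot.set_gripper(0,40)
print("grip",bot.current_opening()*92,(np.array(bot.current_contact_force())-f0).round(1),bot.current_grip_force())
z=.1485; bot.line_to(at(P,z),max_speed=.03); print((np.array(bot.current_contact_force())-f0).round(1))
for x in (-.005,.01,.025,.045):
    bot.line_to(at(G+x*S,z),max_speed=.08); f=(np.array(bot.current_contact_force())-f0).round(1);print(x,f)
    if np.linalg.norm(f[:2])>10: break
print(bot.current_clock(),bot.current_opening()*92)
w=bot.read_camera("wrist");pickle.dump(w,open("pics/dw.pkl","wb"));cv2.imwrite("pics/dw.png",w["pixels"])
E
```

```text
block diff px 1142
grip 7.695086828191136 [0.5 0.2 2.6] 39.992593601346016
[ 2.6  1.2 -1.4]
-0.005 [ 0.3  0.1 -2. ]
0.01 [-0.1  0.6 -1.7]
0.025 [ 0.8 -0.4 -2.7]
0.045 [ 0.2 -0.2 -3. ]
41.4833 7.426114928832298
```

```bash
python3 - <<'E'
from h import *
r=down(YR+np.pi/2)
bot.line_to(at(G+.06*S,.30),max_speed=.2)
P=HM+.066*RX
bot.line_to(at(P,.30),r,max_speed=.22); bot.line_to(at(P,.189),max_speed=.15)
print(bot.current_clock(),bot.current_contact_force())
w=bot.read_camera("wrist");s=bot.read_camera("side");c=bot.read_camera("scene")
for n,k in(("w",w),("s",s),("c",c)): pickle.dump(k,open(f"pics/h{n}.pkl","wb"))
def cr(k,X,wd,h,z):
    u,v=proj(k,X).astype(int);x=max(0,min(640-wd,u-wd//2));y=max(0,min(480-h,v-h//2));print(x,y)
    return cv2.resize(k["pixels"][y:y+h,x:x+wd],None,fx=z,fy=z,interpolation=cv2.INTER_CUBIC)
X=HM+.045*RX
M=np.vstack([np.hstack([cr(s,X,100,75,4),cr(c,X,100,75,4)]),np.hstack([cr(w,X,400,300,1),cr(s,at(PK,.1),100,75,4)])])
cv2.imwrite("pics/hang0.png",M)
E
```

```text
46.2833 [ 0.27485722 -0.27121125 -1.96116624]
334 91
105 175
81 114
312 216
```

View pics/hang0.png

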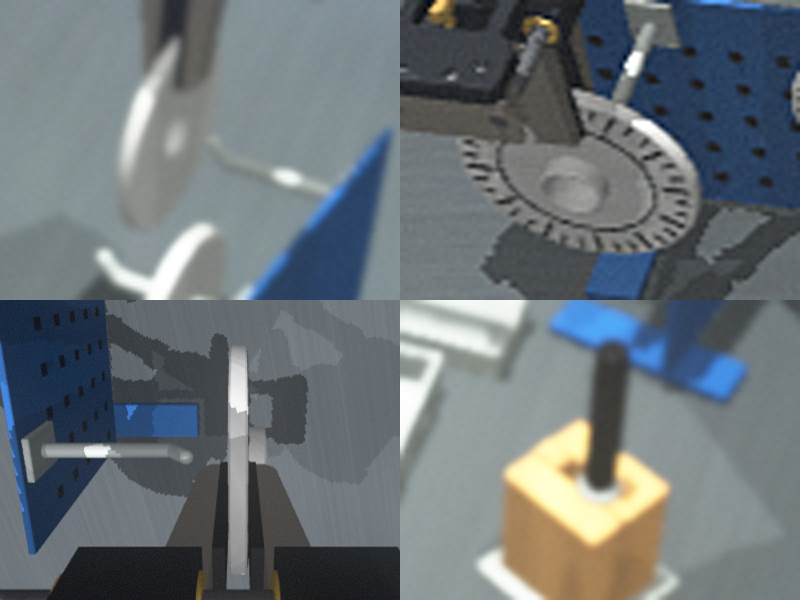

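The pick stands in its block. The dial is held upright, graduated face outward, with the boss centre at crop (258,147) and the hook tip at (186,156). Checking the lateral and height offset.

```bash
python3 - <<'E'
from h import *
w,s=[pickle.load(open(f"pics/h{n}.pkl","rb")) for n in "ws"]
RY=np.array([-RX[1],RX[0],0])
fr=lambda X:np.round([(X-HM)@RX,(X-HM)@RY,X[2]-.15],4)
print("boss",fr(onz(w,(81+258,114+146.5),.1555)),"tip",fr(onz(w,(81+186,114+156.5),.159)),"rod",fr(onz(w,(81+95,114+151.5),.15)))
# dial rim bottom/top extents in wrist
print("dial far rim",fr(onz(w,(81+237,114+46),.1555)))
# side: bore centre on dial back plane, tip
o,d=ray(s,(334+175/4,91+137/4));k=((HM+.062*RX-o)@RX)/(d@RX);print("bore side",fr(o+k*d))
o,d=ray(s,(334+213/4,91+146/4));k=((HM+.038*RX-o)@RX)/(d@RX);print("tip side",fr(o+k*d))
E
```

```text
boss [0.0757 0.0045 0.0055] tip [0.0384 0.0004 0.009 ] rod [-0.0115 -0.0005  0.    ]
dial far rim [0.0648 0.0567 0.0055]
bore side [0.062  0.0021 0.0044]
tip side [0.038  0.0029 0.0073]
```

```bash
python3 - <<'E'
from h import *
f0=np.array(bot.current_contact_force()); ok=True
for x in (.05,.038,.026,.014,.006):
    bot.line_to(at(HM+x*RX,.1885),max_speed=.06); f=np.array(bot.current_contact_force())-f0;print(x,f.round(1))
    if np.linalg.norm(f)>5: ok=False;break
if ok:
    z=.1885; P=HM+.006*RX
    while z>.170:
        z-=.002; bot.line_to(at(P,z),max_speed=.05); f=np.array(bot.current_contact_force())-f0
        if f[2]>2.2: break
    print("z",z,f.round(1))
    bot.set_gripper(.22); bot.hold(.3); bot.line_to(at(P,.26),max_speed=.12)
    bot.line_to(at(HM+.06*RX+[-.15,.25,0],.32),max_speed=.25)
    bot.hold(.5)
    c=bot.read_camera("scene");cv2.imwrite("pics/end.png",c["pixels"]);s=bot.read_camera("side")
    for n,k,X in(("scene",c,0),("side",s,0)):
        m=cv2.inRange(cv2.cvtColor(k["pixels"],cv2.COLOR_BGR2HSV),(0,0,120),(180,50,255))
        u,v=proj(k,HM+.006*RX-[0,0,.0095]).astype(int); R=m[v-45:v+45,max(0,u-45):u+45]
        q=max(cv2.findContours(R,0,2)[0],key=cv2.contourArea);b=cv2.boundingRect(q);print(n,"exp",u,v,"bbox centre",b[0]+max(0,u-45)+b[2]/2,b[1]+v-45+b[3]/2,b[2:],cv2.contourArea(q))
print(bot.current_clock(),bot.current_contact_force())
E
```

```text
0.05 [ 1.2 -0.9  1.5]
0.038 [ 0.7 -0.9 -0.4]
0.026 [ 2.1 -0.5 -0.1]
0.014 [ 0.7 -1.6 -0.5]
0.006 [ 1.  -2.4 -0.7]
z 0.1745 [ 0.9 -1.5  2.3]
scene exp 162 200 bbox centre 162.0 200.0 (90, 90) 3208.5
side exp 399 137 bbox centre 390.0 137.0 (72, 90) 5049.0
53.2917 [ 0.79706811 -0.23252194 -0.40591076]
```

```bash
python3 - <<'E'
from h import *
for n in("scene","side"):
    k=bot.read_camera(n);d=cv2.absdiff(k["pixels"],cv2.imread(f"pics/{n}0.png")).max(2)
    g=cv2.cvtColor(k["pixels"],cv2.COLOR_BGR2GRAY); m=cv2.morphologyEx(((d>45)&(g>95)).astype(np.uint8),2,np.ones((2,2)))
    D=HM+.006*RX-[0,0,.0095];u,v=proj(k,D).astype(int);RY=np.array([-RX[1],RX[0],0])
    a=np.linspace(0,6.28,60);e=np.array([proj(k,D+.058*(np.cos(t)*RY+np.sin(t)*np.array([0,0,1]))) for t in a]);print(n,"exp bbox",e.min(0).round(),e.max(0).round())
    y,x=np.nonzero(m[v-50:v+50,max(0,u-50):u+40]);x=x+max(0,u-50);y=y+v-50;print("seen",np.percentile(x,[1,50,99]),np.percentile(y,[1,50,99]),len(x),"exp c",u,v)
E
```

```text
scene exp bbox [134. 180.] [191. 220.]
seen [141.   169.   189.71] [180. 200. 220.] 1130 exp c 162 200
side exp bbox [388. 112.] [411. 162.]
seen [389. 399. 427.] [112. 129. 147.] 261 exp c 399 137
```

The dial is seen exactly where it should hang: scene rows 180–220 against an expected 180–220, and the side-view extents agree.

```bash
python3 -c "
from workcell import bot
print(bot.current_joint_vel()); print(bot.job_done(), bot.current_clock())"
```

```text
[ 0.00050251  0.00033567 -0.00044071 -0.00014244 -0.00107862  0.00192458]
the job is handed in; nothing more can be done
the job is handed in; nothing more can be done
```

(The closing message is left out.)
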